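# Lower the contact probe one turn and start the reading

## Task

With the fingertips only, gripping nothing, push the hand wheel on top of the probe stand round by its upright red handle: clockwise seen from above, through exactly one full turn and no further, so that the handle stops back at the white pointer where it began and the probe is down on the concrete. Then press the green button on the grey control box fully down and let it come back up. Do not force the wheel, and leave everything else on the bench where it is.

Things in the scene. Friction and masses are not known exactly. Their poses are not given: they have to be found in the camera images.
- stand: probe stand fixed to the bench, facing any way: base plate 170 x 170 mm, concrete specimen, blue bridge 143 mm high, level dark hand wheel on top (vertical axis). Origin on the bench under the wheel's axis, z up, x from the axis to the white pointer. Rim: 70 mm radius to its centre line, bar 14 mm thick, top 170 mm above the bench; only the red handle and its collar stand higher
- wheel (a joint): hand wheel angle, rad: 0 at the start, red handle at the white pointer; grows clockwise seen from above; one full turn is 6.28. No detent, spring or stop there: it can turn on past. It stays where it is left; friction takes 3 to 4 N at the handle. A full turn lowers the probe 6.3 mm, just onto the concrete
- hub (a point): point on the wheel's axis at the top of its hub, 170 mm above the bench
- handle (a point): point on the centre line of the upright red handle at the end of the red spoke, 198 mm above the bench: a round post, 18 mm diameter, 70 mm from the wheel's axis, top 225 mm above the bench, 55 mm above the rim. A steel collar of 24 mm diameter round its foot ends 172 mm above the bench. It circles with the wheel
- mark (a point): top of the white pointer, fixed to the stand just outside the rim, 106 mm from the wheel's axis, 161.5 mm above the bench; it stays below the rim's top
- control_box: grey control box, 110 x 100 x 60 mm, fixed to the bench; origin at the centre of its underside; z up
- start_top (a point): centre of the top face of the green push button on top of the control box, 32 mm diameter, pressed straight down
- start (a joint): travel of the green button in m: 0 is up, 0.006 is fully down, which takes 5 N; a spring brings it back up
- core: bare concrete drill core standing upright, 50 mm diameter, 60 mm tall; loose bystander, to be left alone
- tape: roll of black tape lying flat, 54 mm diameter, 19 mm tall; loose bystander, to be left alone
- screwdriver: screwdriver lying on the bench; loose bystander, to be left alone
- rod: steel electrode rod lying on the bench, 14 mm diameter, about 110 mm long; loose bystander, to be left alone
- jar: closed jar, 56 mm diameter, 80 mm tall; loose bystander, to be left alone
- cover_meter: yellow hand-held meter lying flat, 140 x 75 x 35 mm; loose bystander, to be left alone
- pliers: red-handled crimping pliers lying flat, about 165 mm long; loose bystander, to be left alone
There are look-alikes about, which are no part of the job. Several things have the shape of the control_box; the one meant has the colours described above.

How it is judged:
On the way, in this order (a step that is already met when the one before it is completed fails the run):
1. the wheel stands still one full turn on, handle at the pointer (value of joint wheel between 6.1332 and 6.4332 rad and velocity of joint wheel between -0.1 and 0.1 rad/s), for 0.2 s.
2. the green button is pressed fully down with the wheel at one turn (all of step 1 and value of joint start above 0.0045 m), for 0.05 s.
At the end, for the whole second after the job is handed in: the wheel is at rest one full clockwise turn from its start, within 0.15 rad (handle within about 10 mm of the pointer's line), the green button has been pressed after that and is up again (all of step 1 and value of joint start below 0.0015 m); the robot touches nothing.
It fails at once if the wheel was turned more than 0.3 rad past one turn (value of joint wheel above 6.5832 rad).
It fails at once if the wheel was turned the wrong way by more than 0.3 rad (value of joint wheel below -0.3 rad).
It fails at once if the button was pressed before the wheel had made its turn (value of joint start above 0.003 m and value of joint wheel below 6.1332 rad).
It fails at once if the wheel or stand was gripped or forced: more than 30 N between the fingers and the stand (contact force between the fingers and stand above 30 N).
It fails at once if a bystander was lifted, carried or pushed more than 20 mm (distance of any of core, tape, screwdriver, rod, jar, cover_meter, pliers from where it was at the start of the episode above 0.02 m).
It also fails if it takes over 59 s, if anything falls off the work surface, if the arm or the gripper's body presses on something with over 40 N, if the wrist force passes 120 N, or if a joint passes its speed limit or range.

## Robot

A 6-joint arm with a two-finger parallel gripper is mounted at the origin on the work surface. World frame = base frame: x ahead of the robot, y to its left, z up, the work surface at z = 0. Lengths are in m, angles in rad, forces in N, time in s.
With the tool pointing down it reaches from about 0.3 to 0.875 m from the base axis. Payload 6.4 kg.
Tool frame: the origin (TCP) lies midway between the tips of the shut fingers; the grasp point (between the pads) lies 19 mm behind it; z points along the fingers, y is the line along which they close (so a half turn about z gives the same grasp; the last joint's range is limited). The gripper opens to 85 mm and grips with 20 to 120 N. Pads are 22 mm wide; open, the fingers measure 114 mm over their backs; the gripper's body (76 mm by 85 mm) begins 54 mm behind the grasp point. The pads swing forward as they close: fully open they stand 13 mm farther back than shut.
Start: joints at [-1.385, 0.181, 1.607, -0, 1.354, -0.206], TCP at [0.22, -0.531, 0.231] pointing down, gripper open.
Joint ranges: [-2.99, 2.99], [-0.89, 2.07], [0.3, 2.58], [-1.14, 4.28], [0, 2.63], [-3.12, 3.12]. Speed limits (rad/s): [2.57, 2.57, 3.01, 3.14, 3.14, 3.14].

## Interface

Orientations are given as a unit quaternion [w, x, y, z].
In Python, from bench import sensors, vision, ctrl gives the robot as it stands.
- The arm moves only by the tool carry_out, never from a script. Its argument "deltas" is text: rows parted by semicolons, each of 7 numbers parted by spaces: the shift along the tool's x, y, z in mm, then the turn, a rotation vector about the tool's x, y, z in rad, then the closure, from 0 (fully open) to 1 (shut). In form: tx ty tz ax ay az claw; .... A call has 1 to 12 rows; each row is the pose to reach, as a shift and turn from the pose commanded when the call began, along the tool's axes at that moment; what a row does not reach only later rows make up. A row lasts 1/8 s, in which the tool goes at most 62.5 mm and 10.7 degrees, less where a joint would pass 70% of its speed; a pose out of reach is approached as far as the arm can. A call with a gripper value outside its range is refused whole. The fingers move at their own pace and stop on an object; the grip force is fixed at half the most. Time passes only in rows, so rows that repeat a pose let the fingers close. It gives the time, the measured TCP pose, the force, the opening and the grip force at its end, in the units of the state.
- sensors.get_obs(): the state, without advancing time (a new reading comes with each control period).
- vision.camera(name): name is "side" or "top" or "wrist"; returns the picture (420x560x3 uint8, blue, green, red); there is no depth.
- vision.camera_model(name): a dict with "K" (3x3 intrinsics, pixels), "extrinsics" (4x4, takes a point from world to camera coordinates); the wrist camera has in their place "hand_eye" (4x4, takes a point from camera to tool coordinates, whose origin is the TCP and whose axes are the flange's). Camera axes: x right, y down, z forward; pixel columns grow to the right and rows downward; lengths in m; the calibration is good to about 2 mm. A picture is of the moment at which its call begins: read the wrist's pose just before it. camera_model takes no time and is no camera call.
- ctrl.hand_in(): hands the job in; it is judged then, once.
The state is a dict: "time_s": time; "q": joint angles; "dq": joint speeds; "joint_efforts": joint torques, N m; "eef_pos": TCP position; "eef_rot": TCP orientation; "wrist_force": force on the tool from outside, world axes, zero at the start; "torque": the same for the moment, N m; "opening": opening from 0.0 (shut) to 1.0 (fully open); "grasp_force": force on a finger pad.
Only numpy, scipy, OpenCV 4.12 (cv2) and the standard library are available. Lean on these libraries where they do the work, as an engineer would, in place of code of your own. Each camera call takes 0.05 s, during which the arm holds its last target. There are 200 camera calls.

## Working session

There is one attempt and no reset: what is moved stays moved. The work goes in short steps, Python scripts to look and compute and a tool call to move; the robot and the scene stay as the last step left them, time stands still between calls to the robot, and variables do not carry over. Pictures are saved under pics/ and viewed, at most 10 in all, crops included, and the job is handed in when it is done.

Besides the shell and the picture viewer there is one more tool, called after "Request:" by a JSON object that holds its "op" and its "data", one argument or row to a line. carry_out: Moves the arm, as the interface text tells. Its arguments: {"type":"object","properties":{"deltas":{"type":"string"}},"required":["deltas"]}

```bash
mkdir -p pics; python3 - <<'E'
from bench import sensors, vision
import cv2,numpy as np
o=sensors.get_obs();print(o['time_s'],o['eef_pos'],o['eef_rot'],o['opening'])
for n in("top","side"):
    im=vision.camera(n);cv2.imwrite(f"pics/{n}0.png",im)
    m=vision.camera_model(n);print(n,m['K'],np.linalg.inv(m['extrinsics']))
print(vision.camera_model('wrist'))
E
```

```text
0.0 [ 0.21948532 -0.53085234  0.23036621] [-9.01251293e-04  9.80874717e-01  1.94638065e-01  3.05340371e-05] 0.9988959903484025
top [[441.24115191   0.         280.07541542]
 [  0.         441.24115191 208.50350981]
 [  0.           0.           1.        ]] [[-0.0308258  -0.97363048  0.22603861  0.31482323]
 [-0.99951773  0.03087605 -0.00331391  0.00175964]
 [-0.00375266 -0.22603176 -0.97411271  1.17913073]
 [ 0.          0.          0.          1.        ]]
side [[420.99946496   0.         286.1483626 ]
 [  0.         420.99946496 210.01542643]
 [  0.           0.           1.        ]] [[-0.99722837 -0.06499949  0.03620287  0.48871308]
 [-0.07326356  0.77310907 -0.63002764  0.80570769]
 [ 0.01296271 -0.63093378 -0.77572839  1.12388274]
 [ 0.          0.          0.          1.        ]]
{'K': array([[352.61075478,   0.        , 275.33861353],
       [  0.        , 352.61075478, 213.28906245],
       [  0.        ,   0.        ,   1.        ]]), 'hand_eye': array([[ 6.36206432e-04, -9.55275312e-01, -2.95717219e-01,
         7.69112419e-02],
       [ 9.99999795e-01,  6.27970332e-04,  1.22825945e-04,
        -8.79762576e-04],
       [ 6.83690468e-05, -2.95717236e-01,  9.55275516e-01,
        -1.43218829e-01],
       [ 0.00000000e+00,  0.00000000e+00,  0.00000000e+00,
         1.00000000e+00]])}
```

View pics/top0.png

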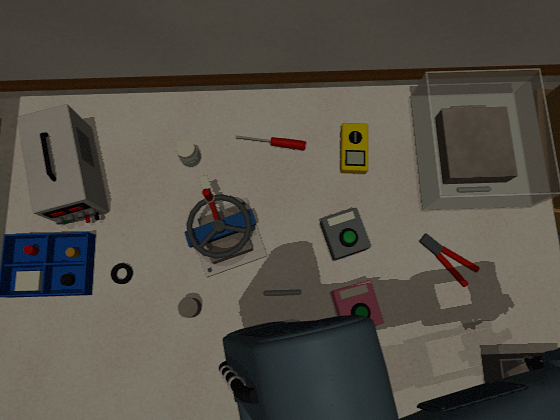

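View pics/side0.png

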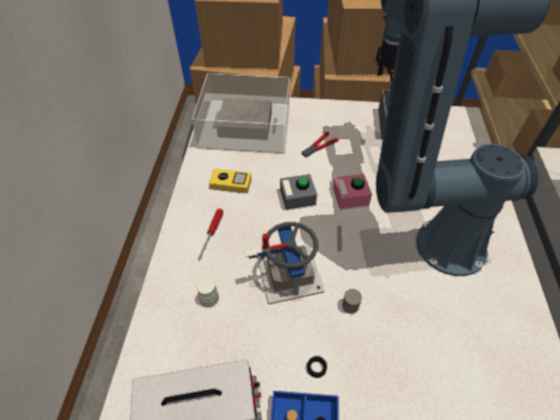

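The top view shows the dark wheel at about (220,227), with its red handle at about (207,192) and the white pointer at (212,184). Two boxes have green buttons: a grey one at (345,233) with its button at (348,237), and a pink one at (357,303). The grey one fits the description. I'll confirm with a crop and measure.

```bash
cat > h.py <<'E'
import numpy as np,cv2
from bench import vision
def ray(n,u,v):
    m=vision.camera_model(n);T=np.linalg.inv(m['extrinsics'])
    d=T[:3,:3]@np.linalg.inv(m['K'])@[u,v,1];return T[:3,3],d
def onz(n,u,v,z):
    c,d=ray(n,u,v);return c+d*(z-c[2])/d[2]
def tri(a,b):
    (c1,d1),(c2,d2)=a,b
    s=np.linalg.lstsq(np.c_[d1,-d2],c2-c1,rcond=None)[0]
    p,q=c1+d1*s[0],c2+d2*s[1];return (p+q)/2,np.linalg.norm(p-q)
def blobs(mask,amin=15):
    n,l,s,c=cv2.connectedComponentsWithStats(mask.astype('uint8'))
    return [(c[i].round(1),s[i].tolist(),(l==i)) for i in range(1,n) if s[i][4]>=amin]
E
python3 - <<'E'
from h import *
ims={n:cv2.imread(f"pics/{n}0.png") for n in("top","side")}
for n,(x0,y0,x1,y1) in dict(top=(175,170,385,325),side=(235,165,385,305)).items():
    im=ims[n]; h=cv2.cvtColor(im,cv2.COLOR_BGR2HSV);H,S,V=cv2.split(h)
    roi=np.zeros(H.shape,bool);roi[y0:y1,x0:x1]=1
    print(n)
    for b in blobs(roi&(H>45)&(H<85)&(S>120)&(V>50)): print(' green',b[0],b[1],onz(n,*b[0],.07).round(3))
    for b in blobs(roi&((H<8)|(H>172))&(S>150)&(V>60),8): print(' red',b[0],b[1])
    for b in blobs(roi&(V<85)&(S<120),100):
        c=max(cv2.findContours(b[2].astype('uint8'),0,1)[0],key=len);e=cv2.fitEllipse(c); print(' dark',b[1],e, onz(n,*e[0],.166).round(3))
a=cv2.resize(ims['top'][170:330,170:390],None,fx=3.4,fy=3.4,interpolation=cv2.INTER_CUBIC)
cv2.imwrite('pics/crop.png',a)
E
```

```text
top
 green [349.1 236.4] [343, 231, 13, 12, 120] [ 0.494 -0.175  0.07 ]
 green [360.7 311.2] [356, 307, 11, 9, 41] [ 0.308 -0.191  0.07 ]
 red [205.4 191.8] [202, 189, 8, 7, 40]
 red [213.5 210.8] [209, 202, 10, 18, 81]
 dark [186, 179, 72, 85, 2795] ((221.01358032226562, 225.22903442382812), (66.74364471435547, 74.3565673828125), 167.72483825683594) [0.514 0.138 0.166]
 dark [319, 207, 52, 54, 1425] ((344.08135986328125, 233.16018676757812), (46.701255798339844, 50.859195709228516), 156.67164611816406) [ 0.486 -0.149  0.166]
 dark [239, 241, 146, 84, 6730] ((304.7974853515625, 290.773681640625), (80.61602783203125, 150.7665557861328), 96.5125503540039) [ 0.357 -0.052  0.166]
 dark [338, 284, 31, 16, 261] ((353.1302490234375, 291.2644348144531), (9.023630142211914, 37.86180114746094), 74.49948120117188) [ 0.353 -0.161  0.166]
 dark [178, 293, 24, 25, 467] ((190.20703125, 305.334716796875), (21.412412643432617, 25.953371047973633), 37.02613067626953) [0.333 0.207 0.166]
side
 green [302.4 181.8] [298, 178, 10, 8, 61] [ 0.492 -0.179  0.07 ]
 green [357.6 181.8] [353, 179, 10, 7, 49] [ 0.303 -0.195  0.07 ]
 red [265.3 240.5] [263, 234, 6, 15, 57]
 red [278.6 246. ] [271, 243, 15, 6, 46]
 dark [376, 165, 9, 46, 315] ((380.7548522949219, 185.2015380859375), (7.8107805252075195, 49.562660217285156), 179.03102111816406) [ 0.249 -0.095  0.166]
 dark [280, 183, 36, 26, 344] ((296.7046203613281, 193.53326416015625), (28.93692970275879, 33.523345947265625), 114.50199890136719) [ 0.506 -0.039  0.166]
 dark [261, 223, 57, 72, 1436] ((289.55230712890625, 256.32635498046875), (50.44529342651367, 67.02145385742188), 12.507966995239258) [0.513 0.187 0.166]
```

View pics/crop.png

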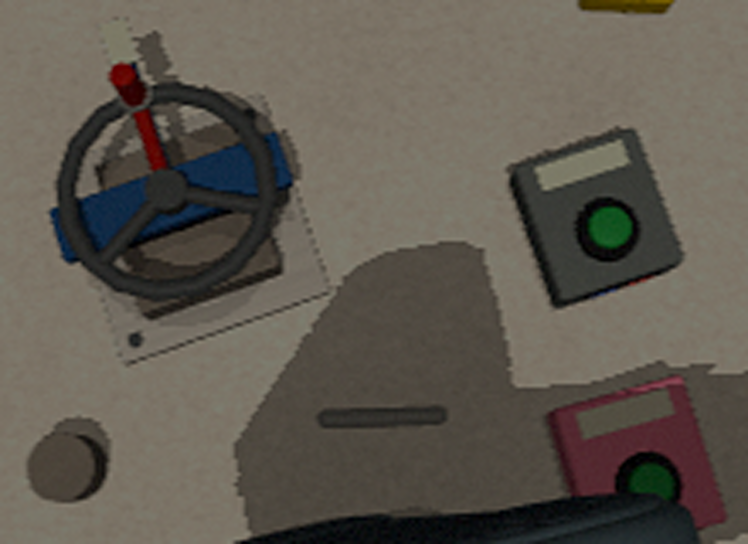

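The crop confirms the grey box, with its button at crop (608,229). The wheel rim spans crop (57..277, 82..300), the hub is at (167,191), the handle top at (123,75), and the pointer at (115,40).

```bash
python3 - <<'E'
from h import *
f=lambda u,v:(170+u/3.4,170+v/3.4)
hub=onz('top',*f(167,191),.166);ht=onz('top',*f(123,74),.225);mk=onz('top',*f(116,38),.1615)
foot=onz('top',*f(138,98),.172)
e1=onz('top',*f(60,191),.166);e2=onz('top',*f(274,191),.166)
print('hub',hub,'rim d',np.linalg.norm(e1-e2))
for n,p in(('handle',ht),('mark',mk),('foot',foot)):
    d=(p-hub)[:2];print(n,p.round(4),np.linalg.norm(d).round(4),np.degrees(np.arctan2(d[1],d[0])).round(1))
print('tri handle tops',tri(ray('top',*f(123,74)),ray('side',265.5,235.5)))
print('btn',tri(ray('top',349.1,236.4),ray('side',302.4,181.8)))
from bench import sensors
from scipy.spatial.transform import Rotation as R
o=sensors.get_obs();q=o['eef_rot'];M=R.from_quat([*q[1:],q[0]]).as_matrix();print(M.round(4))
a=np.arctan2(*(ht-hub)[1::-1]);print('turn about tool z',-(a-np.arctan2(M[1,0],M[0,0])))
for ang in (-.6,):
    t=hub+.07*np.array([np.cos(a-ang),np.sin(a-ang),0]);t[2]=.30
    print('pre',t,'delta tool mm',1000*M.T@(t-o['eef_pos']))
E
```

```text
hub [0.51205822 0.14198561 0.166     ] rim d 0.1471495223744849
handle [0.58   0.1629 0.225 ] 0.071 17.1
mark [0.6241 0.1787 0.1615] 0.118 18.1
foot [0.5771 0.1613 0.172 ] 0.0679 16.5
tri handle tops (array([0.57967454, 0.16353105, 0.22199391]), np.float64(0.0022113742008903346))
btn (array([ 0.49233867, -0.17412385,  0.07524554]), np.float64(0.0013980525190304))
[[ 9.242e-01  3.818e-01 -3.000e-04]
 [ 3.818e-01 -9.242e-01  1.600e-03]
 [ 4.000e-04 -1.500e-03 -1.000e+00]]
turn about tool z 0.09363938587869558
pre [0.55567262 0.19673764 0.3       ] delta tool mm [ 588.57394685 -544.27280425  -68.47870824]
```

Request:
{"op": "carry_out", "data": {
  "deltas": "0 0 -40 0 0 0.03 1; 25 -25 -70 0 0 0.06 1; 75 -70 -70 0 0 0.094 1; 115 -106 -70 0 0 0.094 1; 155 -143 -70 0 0 0.094 1; 195 -180 -70 0 0 0.094 1; 235 -217 -70 0 0 0.094 1; 275 -254 -70 0 0 0.094 1; 315 -291 -70 0 0 0.094 1; 355 -328 -70 0 0 0.094 1; 395 -365 -70 0 0 0.094 1; 435 -402 -70 0 0 0.094 1"
}}

```text
time_s: 1.6
eef_pos: [0.4684, 0.008, 0.3011]
eef_rot: [0.0, 0.989, 0.148, -0.0]
wrist_force: [0.4, -0.3, 0.1]
opening: 0.003
grasp_force: 0.0
```

```bash
cat >> h.py <<'E'
from bench import sensors
from scipy.spatial.transform import Rotation as R
HUB=np.array([.512,.142]);A0=np.radians(17.2)
def pose():
    o=sensors.get_obs();q=o['eef_rot'];return o,R.from_quat([*q[1:],q[0]]).as_matrix()
def rel(p):
    o,M=pose();return (1000*M.T@(np.array(p)-o['eef_pos'])).round(1)
def circ(t,z,r=.07): return [*(HUB+r*np.array([np.cos(A0-t),np.sin(A0-t)])),z]
def status():
    o,M=pose();d=o['eef_pos'][:2]-HUB
    print(o['time_s'],o['eef_pos'].round(4),'F',o['wrist_force'].round(1),'open',round(o['opening'],2),'r',np.linalg.norm(d).round(4),'theta',(A0-np.arctan2(d[1],d[0])).round(3),'toolx ang',np.degrees(np.arctan2(M[1,0],M[0,0])).round(2),'dq',abs(o['dq']).max().round(3))
E
python3 -c "
from h import *
status();print(rel(circ(-.65,.30)),rel(circ(-.65,.19)))"
```

```text
1.6 [0.4684 0.008  0.3011] F [ 0.4 -0.3  0.1] open 0.0 r 0.1409 theta 2.185 toolx ang 17.07 dq 0.972
[ 136.6 -157.8    1.1] [ 136.6 -157.8  111.1]
```

Request:
{"op": "carry_out", "data": {
  "deltas": "35 -40 0 0 0 0 1; 70 -80 0 0 0 0 1; 105 -120 0 0 0 0 1; 137 -158 0 0 0 0 1; 137 -158 0 0 0 0 1; 137 -158 0 0 0 0 1"
}}

```text
time_s: 2.35
eef_pos: [0.5523, 0.1972, 0.3006]
eef_rot: [0.0, 0.989, 0.149, -0.001]
wrist_force: [0.3, 0.2, -0.0]
opening: 0.0
grasp_force: 0.0
```

```bash
python3 -c "
from h import *
status();print(rel(circ(-.65,.188)))
cv2.imwrite('pics/w1.png',vision.camera('wrist'))
M=vision.camera_model('wrist');o,Rm=pose()
def px(p):
    H=np.linalg.inv(M['hand_eye']);t=Rm.T@(np.array(p)-o['eef_pos']);c=M['K']@(H[:3,:3]@t+H[:3,3]);return (c[:2]/c[2]).round(0)
print('handle top pred',px(circ(0,.225)),'hub',px([*HUB,.17]),'mark',px(circ(0,.1615,.106)))"
```

```text
2.35 [0.5523 0.1972 0.3006] F [ 0.3  0.2 -0. ] open 0.0 r 0.0683 theta -0.64 toolx ang 17.09 dq 0.023
[  1.1  -1.6 112.6]
handle top pred [339. 204.] hub [324. 265.] mark [328. 138.]
```

View pics/w1.png

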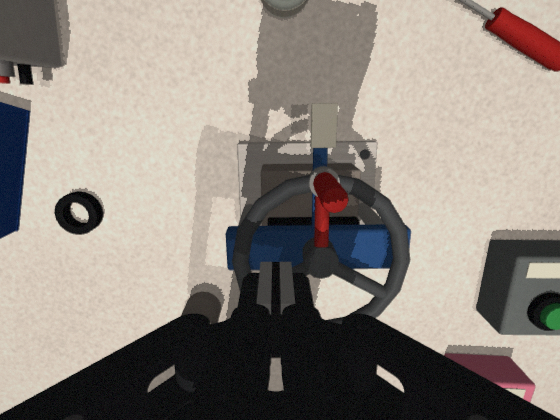

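The wrist view shows the handle top at (339,197), predicted (339,204), and the hub at (321,261), predicted (324,265). The match is good, so I'll descend behind the handle.

Request:
{"op": "carry_out", "data": {
  "deltas": "1 -2 35 0 0 0 1; 1 -2 70 0 0 0 1; 1 -2 100 0 0 0 1; 1 -2 112 0 0 0 1; 1 -2 112 0 0 0 1"
}}

```text
time_s: 3.02
eef_pos: [0.5529, 0.1988, 0.1892]
eef_rot: [0.0, 0.989, 0.148, -0.0]
wrist_force: [0.2, 1.1, 0.1]
opening: -0.002
grasp_force: 0.0
```

```bash
cat > arc.py <<'E'
import sys
from h import *
status();o,M=pose();p0=np.array(circ(float(sys.argv[1]),.188))
# rows for angles start..end
print('; '.join('%.1f %.1f 0'%tuple((1000*M.T@(np.array(circ(t,.188))-p0))[:2]) for t in np.linspace(float(sys.argv[1]),float(sys.argv[2]),13)[1:]),'err',rel(p0))
E
python3 arc.py -.65 .25
```

```text
3.025 [0.5529 0.1988 0.1892] F [0.2 1.1 0.1] open -0.0 r 0.07 theta -0.647 toolx ang 16.99 dq 0.034
3.0 4.3 0; 5.7 8.8 0; 8.1 13.5 0; 10.1 18.3 0; 11.7 23.3 0; 13.0 28.4 0; 13.8 33.6 0; 14.3 38.8 0; 14.4 44.1 0; 14.1 49.3 0; 13.4 54.5 0; 12.3 59.6 0 err [-0.1 -0.2  1.2]
```

Request:
{"op": "carry_out", "data": {
  "deltas": "3 4 0 0 0 0 1; 5.7 8.8 0 0 0 0 1; 8 13.5 0 0 0 0 1; 10 18 0 0 0 0 1; 11.7 23 0 0 0 0 1; 13 28.4 0 0 0 0 1; 13.8 33.6 0 0 0 0 1; 14.3 38.8 0 0 0 0 1; 14.4 44 0 0 0 0 1; 14 49 0 0 0 0 1; 13.4 54.5 0 0 0 0 1; 12.3 59.6 0 0 0 0 1"
}}

```text
time_s: 4.53
eef_pos: [0.5824, 0.1462, 0.1892]
eef_rot: [-0.0, 0.989, 0.148, 0.0]
wrist_force: [-2.6, 4.2, 0.3]
opening: -0.005
grasp_force: 1.8
```

```bash
python3 arc.py .25 1.45; python3 -c "
from h import *
cv2.imwrite('pics/w2.png',vision.camera('wrist'))"
```

```text
4.525 [0.5824 0.1462 0.1892] F [-2.6  4.2  0.3] open -0.0 r 0.0705 theta 0.241 toolx ang 17.06 dq 0.072
-2.1 6.7 0; -4.8 13.1 0; -8.1 19.3 0; -12.0 25.1 0; -16.5 30.4 0; -21.5 35.3 0; -27.0 39.7 0; -32.9 43.5 0; -39.1 46.7 0; -45.6 49.2 0; -52.4 51.1 0; -59.3 52.3 0 err [-0.7  0.5  1.2]
```

View pics/w2.png

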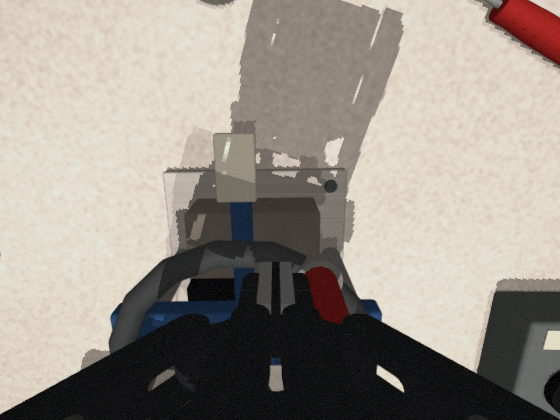

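The fingers are touching the handle at about (320,290) and the wheel is turning, with a 5 N force. I'll continue.

Request:
{"op": "carry_out", "data": {
  "deltas": "-2 6.7 0 0 0 0 1; -5 13 0 0 0 0 1; -8 19.3 0 0 0 0 1; -12 25 0 0 0 0 1; -16.5 30.4 0 0 0 0 1; -21.5 35.3 0 0 0 0 1; -27 39.7 0 0 0 0 1; -33 43.5 0 0 0 0 1; -39 46.7 0 0 0 0 1; -45.6 49.2 0 0 0 0 1; -52.4 51 0 0 0 0 1; -59.3 52.3 0 0 0 0 1"
}}

```text
time_s: 6.08
eef_pos: [0.5408, 0.0787, 0.1895]
eef_rot: [-0.0, 0.989, 0.148, 0.0]
wrist_force: [3.2, 3.3, 0.3]
opening: -0.001
grasp_force: 1.8
```

```bash
python3 arc.py 1.45 2.65
```

```text
6.075 [0.5408 0.0787 0.1895] F [3.2 3.3 0.3] open -0.0 r 0.0695 theta 1.444 toolx ang 17.06 dq 0.134
-7.0 0.5 0; -14.0 0.3 0; -20.9 -0.6 0; -27.7 -2.1 0; -34.4 -4.4 0; -40.7 -7.3 0; -46.8 -10.8 0; -52.4 -14.9 0; -57.7 -19.6 0; -62.4 -24.7 0; -66.6 -30.3 0; -70.2 -36.3 0 err [-0.4  0.5  1.5]
```

Request:
{"op": "carry_out", "data": {
  "deltas": "-7 0.5 0 0 0 0 1; -14 0.3 0 0 0 0 1; -21 -0.6 0 0 0 0 1; -27.7 -2 0 0 0 0 1; -34.4 -4.4 0 0 0 0 1; -40.7 -7.3 0 0 0 0 1; -46.8 -10.8 0 0 0 0 1; -52.4 -15 0 0 0 0 1; -57.7 -19.6 0 0 0 0 1; -62.4 -24.7 0 0 0 0 1; -66.6 -30.3 0 0 0 0 1; -70.2 -36.3 0 0 0 0 1"
}}

```text
time_s: 7.58
eef_pos: [0.4625, 0.0928, 0.1891]
eef_rot: [0.0, 0.989, 0.148, -0.0]
wrist_force: [3.1, -2.3, 0.0]
opening: 0.002
grasp_force: 1.5
```

```bash
python3 arc.py 2.65 3.85
```

```text
7.575 [0.4625 0.0928 0.1891] F [ 3.1 -2.3  0. ] open 0.0 r 0.0698 theta 2.659 toolx ang 17.05 dq 0.081
-3.0 -6.3 0; -5.4 -12.9 0; -7.1 -19.7 0; -8.1 -26.6 0; -8.4 -33.6 0; -8.0 -40.6 0; -6.9 -47.5 0; -5.1 -54.3 0; -2.7 -60.8 0; 0.4 -67.1 0; 4.1 -73.1 0; 8.4 -78.6 0 err [0.1 0.7 1.1]
```

Request:
{"op": "carry_out", "data": {
  "deltas": "-3 -6.3 0 0 0 0 1; -5.4 -13 0 0 0 0 1; -7 -19.7 0 0 0 0 1; -8 -26.6 0 0 0 0 1; -8.4 -33.6 0 0 0 0 1; -8 -40.6 0 0 0 0 1; -7 -47.5 0 0 0 0 1; -5 -54.3 0 0 0 0 1; -2.7 -60.8 0 0 0 0 1; 0.4 -67 0 0 0 0 1; 4 -73 0 0 0 0 1; 8.4 -78.6 0 0 0 0 1"
}}

```text
time_s: 9.07
eef_pos: [0.4477, 0.1712, 0.1889]
eef_rot: [-0.0, 0.989, 0.148, -0.001]
wrist_force: [-1.0, -4.3, 0.0]
opening: -0.003
grasp_force: 1.8
```

```bash
python3 arc.py 3.85 5.05
```

```text
9.075 [0.4477 0.1712 0.1889] F [-1.  -4.3  0. ] open -0.0 r 0.0706 theta -2.416 toolx ang 17.07 dq 0.107
4.8 -5.1 0; 10.1 -9.7 0; 15.8 -13.7 0; 21.9 -17.2 0; 28.3 -20.0 0; 35.0 -22.1 0; 41.8 -23.6 0; 48.7 -24.4 0; 55.7 -24.5 0; 62.7 -23.9 0; 69.6 -22.6 0; 76.3 -20.7 0 err [-0.3  1.3  0.9]
```

Request:
{"op": "carry_out", "data": {
  "deltas": "4.8 -5 0 0 0 0 1; 10 -9.7 0 0 0 0 1; 15.8 -13.7 0 0 0 0 1; 22 -17 0 0 0 0 1; 28.3 -20 0 0 0 0 1; 35 -22 0 0 0 0 1; 41.8 -23.6 0 0 0 0 1; 48.7 -24.4 0 0 0 0 1; 55.7 -24.5 0 0 0 0 1; 62.7 -24 0 0 0 0 1; 69.6 -22.6 0 0 0 0 1; 76.3 -20.7 0 0 0 0 1"
}}

```text
time_s: 10.58
eef_pos: [0.5153, 0.2127, 0.1893]
eef_rot: [0.0, 0.989, 0.148, -0.0]
wrist_force: [-4.4, -3.1, 1.0]
opening: 0.0
grasp_force: 2.3
```

```bash
python3 arc.py 5.05 5.75; python3 -c "
from h import *
cv2.imwrite('pics/w3.png',vision.camera('wrist'));cv2.imwrite('pics/t3.png',vision.camera('top'))"
```

```text
10.575 [0.5153 0.2127 0.1893] F [-4.4 -3.1  1. ] open 0.0 r 0.0707 theta -1.224 toolx ang 17.05 dq 0.13
3.8 1.5 0; 7.5 3.1 0; 11.2 5.0 0; 14.7 7.1 0; 18.0 9.4 0; 21.3 11.9 0; 24.4 14.6 0; 27.3 17.4 0; 30.0 20.4 0; 32.6 23.6 0; 35.0 26.9 0; 37.2 30.4 0 err [-0.8  0.5  1.3]
```

View pics/w3.png

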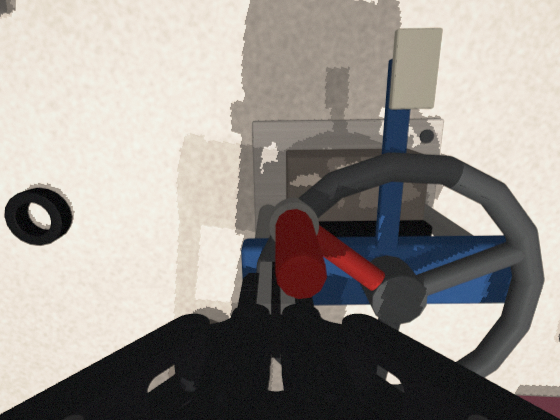

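The handle (collar at (294,215), red top at (300,280)) is ahead of the fingers, and the pointer is at (417,68). I'll go to just short of the end and measure.

Request:
{"op": "carry_out", "data": {
  "deltas": "4 1.5 0 0 0 0 1; 7.5 3 0 0 0 0 1; 11 5 0 0 0 0 1; 14.7 7 0 0 0 0 1; 18 9.4 0 0 0 0 1; 21.3 12 0 0 0 0 1; 24.4 14.6 0 0 0 0 1; 27.3 17.4 0 0 0 0 1; 30 20.4 0 0 0 0 1; 32.6 23.6 0 0 0 0 1; 35 27 0 0 0 0 1; 35 27 0 0 0 0 1"
}}

```text
time_s: 12.18
eef_pos: [0.5569, 0.1972, 0.1892]
eef_rot: [-0.0, 0.989, 0.148, 0.0]
wrist_force: [-1.9, 0.5, -0.3]
opening: -0.003
grasp_force: 0.7
```

```bash
python3 arc.py 5.69 6.00; python3 -c "
from h import *
w=vision.camera('wrist');t=vision.camera('top')
cv2.imwrite('pics/w4.png',np.hstack([cv2.resize(w,(400,300)),cv2.resize(t[150:285,150:330],(400,300))]))
M=vision.camera_model('wrist');o,Rm=pose();H=np.linalg.inv(M['hand_eye'])
def px(p):
    q=Rm.T@(np.array(p)-o['eef_pos']);c=M['K']@(H[:3,:3]@q+H[:3,3]);return (c[:2]/c[2]*400/560).round(0)
for a in(-.4,-.3,-.2,-.1,0): print(a,'collar',px(circ(a,.172)),'top',px(circ(a,.225)))
print('hub',px([*HUB,.17]),'mark',px(circ(0,.1615,.106)))
"
```

```text
12.175 [0.5569 0.1972 0.1892] F [-1.9  0.5 -0.3] open -0.0 r 0.0712 theta -0.587 toolx ang 17.04 dq 0.007
1.0 1.5 0; 2.0 3.0 0; 2.9 4.6 0; 3.7 6.2 0; 4.6 7.8 0; 5.4 9.4 0; 6.1 11.1 0; 6.8 12.7 0; 7.5 14.4 0; 8.1 16.1 0; 8.7 17.8 0; 9.2 19.5 0 err [-1.2  0.3  1.2]
-0.4 collar [216. 183.] top [224. 227.]
-0.3 collar [225. 180.] top [237. 223.]
-0.2 collar [235. 177.] top [251. 219.]
-0.1 collar [245. 176.] top [266. 217.]
0 collar [256. 175.] top [280. 217.]
hub [249. 258.] mark [256. 121.]
```

View pics/w4.png

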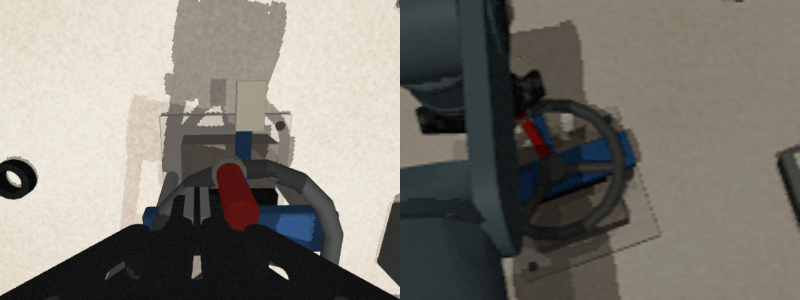

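The left panel (wrist) shows the collar at (230,170), the handle top at (243,216) and the pointer centred on x=251. The handle is about 0.2 rad short, so I'll advance slowly by about 0.2 rad.

Request:
{"op": "carry_out", "data": {
  "deltas": "1 1.5 0 0 0 0 1; 2 3 0 0 0 0 1; 3 4.6 0 0 0 0 1; 3.7 6.2 0 0 0 0 1; 4.6 7.8 0 0 0 0 1; 5.4 9.4 0 0 0 0 1; 6 11 0 0 0 0 1; 6.8 12.7 0 0 0 0 1; 6.8 12.7 0 0 0 0 1; 5 6 0 0 0 0 1; 0 -6 0 0 0 0 1; 0 -12 0 0 0 0 1"
}}

```text
time_s: 13.78
eef_pos: [0.5523, 0.2096, 0.1894]
eef_rot: [0.0, 0.989, 0.149, 0.0]
wrist_force: [0.1, -1.1, -0.3]
opening: 0.005
grasp_force: 0.0
```

Request:
{"op": "carry_out", "data": {
  "deltas": "0 -5 -30 0 0 0 1; 0 -5 -75 0 0 0 1; 0 -5 -110 0 0 0 1; 0 -5 -110 0 0 0 1"
}}

```text
time_s: 14.28
eef_pos: [0.5531, 0.2142, 0.3034]
eef_rot: [0.0, 0.989, 0.149, 0.004]
wrist_force: [0.5, 0.6, 0.1]
opening: 0.001
grasp_force: 0.0
```

```bash
python3 -c "
from h import *
status()
w=vision.camera('wrist')
cv2.imwrite('pics/w5.png',w)
M=vision.camera_model('wrist');o,Rm=pose();H=M['hand_eye'];Hi=np.linalg.inv(H)
def px(p):
    q=Rm.T@(np.array(p)-o['eef_pos']);c=M['K']@(Hi[:3,:3]@q+Hi[:3,3]);return (c[:2]/c[2]).round(0)
for a in(-.2,-.1,0,.1): print(a,'collar',px(circ(a,.172)),'top',px(circ(a,.225)))
print('hub',px([*HUB,.17]),'mark',px(circ(0,.1615,.106)))
"
```

```text
14.275 [0.5531 0.2142 0.3034] F [0.5 0.6 0.1] open 0.0 r 0.0831 theta -0.753 toolx ang 17.1 dq 0.066
-0.2 collar [331. 194.] top [343. 214.]
-0.1 collar [339. 193.] top [354. 212.]
0 collar [348. 192.] top [364. 211.]
0.1 collar [357. 193.] top [375. 212.]
hub [343. 271.] mark [348. 145.]
```

View pics/w5.png

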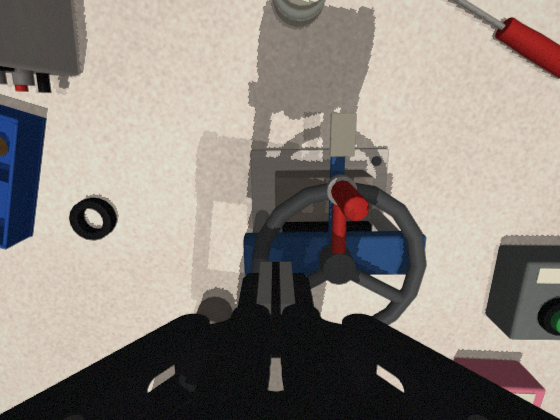

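The wrist view shows the collar at (341,190), hub (340,266), handle top (356,208) and pointer (343,134): nearly aligned. I'll compare this numerically with the starting wrist picture.

```bash
python3 -c "
from h import *
M=vision.camera_model('wrist');H=M['hand_eye'];o,Rm=pose()
def f(n,eef):
    im=cv2.imread(n);h,s,v=cv2.split(cv2.cvtColor(im,cv2.COLOR_BGR2HSV))
    k=((h<8)|(h>172))&(s>150)&(v>60);k[:,:290]=0;k[:,400:]=0
    b=max(blobs(k),key=lambda b:b[1][4]);ys,xs=np.nonzero(b[2])
    out=[]
    sel=ys>np.percentile(ys,0)
    for (u,vv,z) in [(*b[0],.198)]+[(xs[xs>=xs.max()-8].mean(),ys[xs>=xs.max()-8].mean(),.222)]:
        d=Rm@H[:3,:3]@np.linalg.inv(M['K'])@[u,vv,1];c=np.array(eef)+Rm@H[:3,3]
        p=(c+d*(z-c[2])/d[2])[:2]-HUB;out+= [(round(u),round(vv)),p.round(4),round(A0-np.arctan2(p[1],p[0]),3)]
    print(n,b[1],out)
f('pics/w1.png',[.5523,.1972,.3006]);f('pics/w5.png',o['eef_pos'])
o=sensors.get_obs();print('btn',rel([.493,-.175,.30]),rel([.493,-.175,.085]))"
```

```text
pics/w1.png [314, 172, 34, 75, 1521] [(326, 205), array([0.0581, 0.0228]), np.float64(-0.075), (342, 198), array([0.0706, 0.02  ]), np.float64(0.024)]
pics/w5.png [331, 181, 38, 73, 1601] [(345, 212), array([0.0564, 0.0245]), np.float64(-0.11), (363, 207), array([0.0689, 0.0215]), np.float64(-0.002)]
btn [-170.8  354.4    0.5] [-171.5  354.3  215.5]
```

The wheel is within about 0.03 rad of one turn. Next is the button.

Request:
{"op": "carry_out", "data": {
  "deltas": "-20 42 0 0 0 0 1; -42 88 0 0 0 0 1; -65 134 0 0 0 0 1; -87 180 0 0 0 0 1; -109 226 0 0 0 0 1; -131 272 0 0 0 0 1; -153 318 0 0 0 0 1; -171 354 0 0 0 0 1; -171 354 50 0 0 0 1; -171 354 100 0 0 0 1; -171 354 150 0 0 0 1; -171 354 180 0 0 0 1"
}}

```text
time_s: 15.82
eef_pos: [0.4893, -0.1735, 0.1149]
eef_rot: [-0.002, 0.989, 0.148, -0.002]
wrist_force: [-0.1, 0.4, 1.2]
opening: 0.003
grasp_force: 0.0
```

```bash
python3 -c "
from h import *
status();print(rel([.493,-.175,.085]))
w=vision.camera('wrist');t=vision.camera('side')
cv2.imwrite('pics/b.png',np.hstack([cv2.resize(w,(400,300)),cv2.resize(t[130:280,220:420],(400,300))]))"
```

```text
15.825 [ 0.4893 -0.1735  0.1149] F [-0.1  0.4  1.2] open 0.0 r 0.3163 theta 1.943 toolx ang 17.06 dq 0.487
[ 3.2  2.7 29.9]
```

View pics/b.png

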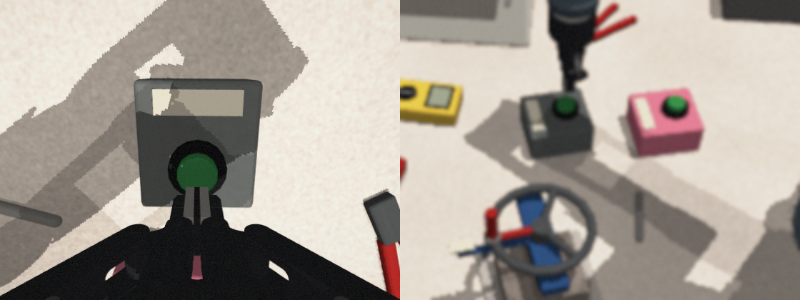

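The fingertips are above the green button of the grey box: wrist panel (197,172). I'll descend and watch the force.

Request:
{"op": "carry_out", "data": {
  "deltas": "1 1 10 0 0 0 1; 1 1 20 0 0 0 1; 1 1 30 0 0 0 1; 1 1 36 0 0 0 1; 1 1 40 0 0 0 1; 1 1 43 0 0 0 1; 1 1 46 0 0 0 1; 1 1 48 0 0 0 1; 1 1 48 0 0 0 1"
}}

```text
time_s: 17.05
eef_pos: [0.4934, -0.1759, 0.0754]
eef_rot: [0.0, 0.989, 0.149, -0.0]
wrist_force: [-15.7, 7.8, 38.6]
opening: 0.002
grasp_force: 19.4
```

Request:
{"op": "carry_out", "data": {
  "deltas": "0 0 -1 0 0 0 1; 0 0 -2 0 0 0 1; 0 0 -2 0 0 0 1"
}}

```text
time_s: 17.42
eef_pos: [0.4932, -0.1758, 0.0757]
eef_rot: [0.0, 0.989, 0.149, -0.0]
wrist_force: [-9.9, 5.0, 22.4]
opening: -0.002
grasp_force: 11.4
```

Request:
{"op": "carry_out", "data": {
  "deltas": "0 0 -1 0 0 0 1; 0 0 -2 0 0 0 1; 0 0 -2 0 0 0 1"
}}

```text
time_s: 17.8
eef_pos: [0.4931, -0.1758, 0.076]
eef_rot: [0.0, 0.989, 0.148, -0.0]
wrist_force: [-3.7, 2.0, 7.4]
opening: 0.003
grasp_force: 3.8
```

Request:
{"op": "carry_out", "data": {
  "deltas": "0 0 -1 0 0 0 1; 0 0 -2 0 0 0 1; 0 0 -2 0 0 0 1"
}}

```text
time_s: 18.18
eef_pos: [0.4931, -0.1758, 0.0774]
eef_rot: [0.0, 0.989, 0.148, 0.0]
wrist_force: [-1.7, 1.8, 4.4]
opening: -0.002
grasp_force: 2.0
```

Request:
{"op": "carry_out", "data": {
  "deltas": "0 0 -1 0 0 0 1; 0 0 -2 0 0 0 1; 0 0 -2 0 0 0 1"
}}

```text
time_s: 18.55
eef_pos: [0.4932, -0.1758, 0.0793]
eef_rot: [0.0, 0.989, 0.148, 0.0]
wrist_force: [-1.6, 1.2, 3.0]
opening: -0.0
grasp_force: 1.5
```

The force shows a hard stop at z=0.076 and a soft spring above it, so the button was fully down. Now I'll retreat.

Request:
{"op": "carry_out", "data": {
  "deltas": "0 0 -10 0 0 0 1; 0 0 -40 0 0 0 1; 0 0 -80 0 0 0 1; 0 0 -120 0 0 0 1; 0 0 -150 0 0 0 1; 0 0 -150 0 0 0 1; 0 0 -150 0 0 0 1; 0 0 -150 0 0 0 1; 0 0 -150 0 0 0 1"
}}

```text
time_s: 19.68
eef_pos: [0.4926, -0.1755, 0.2282]
eef_rot: [-0.001, 0.989, 0.148, -0.001]
wrist_force: [-0.7, 0.3, 0.0]
opening: 0.001
grasp_force: 0.0
```

```bash
python3 -c "
from h import *
status()
t=vision.camera('side')
for nm,im in(('now',t),('start',cv2.imread('pics/side0.png'))):
    H,S,V=cv2.split(cv2.cvtColor(im,cv2.COLOR_BGR2HSV));r=np.zeros(H.shape,bool);r[165:305,235:385]=1
    print(nm,[(b[0],b[1]) for b in blobs(r&((H<8)|(H>172))&(S>150)&(V>60),8)],[(b[0],b[1]) for b in blobs(r&(H>45)&(H<85)&(S>120)&(V>50))])
from bench import ctrl
print(ctrl.hand_in())"
```

```text
19.675 [ 0.4926 -0.1755  0.2282] F [-0.7  0.3  0. ] open 0.0 r 0.3181 theta 1.932 toolx ang 17.06 dq 0.007
now [(array([265.4, 240.9]), [263, 235, 6, 14, 58]), (array([278.2, 246.6]), [271, 244, 15, 6, 50])] [(array([302.7, 181.9]), [299, 178, 9, 8, 55]), (array([357.6, 181.9]), [353, 179, 10, 7, 54])]
start [(array([265.3, 240.5]), [263, 234, 6, 15, 57]), (array([278.6, 246. ]), [271, 243, 15, 6, 46])] [(array([302.4, 181.8]), [298, 178, 10, 8, 61]), (array([357.6, 181.8]), [353, 179, 10, 7, 49])]
the job is handed in; nothing more can be done
None
```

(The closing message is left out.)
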